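# Load a mounted tree core into the micro-mill vice

## Task

Lift the mounted tree core (the oblong wooden block) out of the sample tray, leaving the two round slices in it, and set it down, not drop it, core side up on the mill's stage between the two vice jaws: lengthwise along the jaws and about midway along them. Then slide the moving jaw across by its post until the block is clamped snugly between both jaws, and let go. Do not bump the mill's head on the way.

Things in the scene. Friction and masses are not known exactly. Their poses are not given: they have to be found in the camera images.
- mount: Oblong wooden block, 28 mm wide (its x), 80 mm long (its y), 30 mm tall, with a dark round core along the middle of its top standing 5 mm higher (10 mm wide, look only); 40 to 85 g. Origin at the centre of its underside, z up. It lies flat in the tray, core up, its length across the tray (within 0.3 rad of the tray's y).
- tray: Open grey plastic tray that stays put, 320 mm (x) by 190 mm (y), 45 mm tall, walls 4 mm thick; origin at the centre of its underside, z up. Its floor is 4 mm above the table. In it, in a row along x about 90 mm apart in any order, lie the block and the two slices.
- slice_a: Round slice of branch, 54 mm diameter, 16 mm thick, lying flat in the tray; origin at the centre of its underside. Stays in the tray.
- slice_b: Round slice of branch, 46 mm diameter, 22 mm thick, lying flat in the tray; origin at the centre of its underside. Stays in the tray.
- mill: Bench micro-mill with microscope, fixed. Its throat opens to its -y: the tool leans in from that side, fingers pointing down and towards +y, about 40 degrees from vertical. Origin on the table under the vice's middle; x across the jaws, y into the throat. Black stage: top z = 60 mm, x -100 to 100 mm, y -170 to 70 mm; cream base under it: top z = 30 mm, x -125 to 125 mm, y -170 to 260 mm.
- mill_head: The mill's cream head, column and spindle (frame and origin of mill). Head: flat underside at z = 245 mm, front at y = -60 mm, 190 mm wide in x (centred); column's front at y = 160 mm. Spindle at x = 0, y = 35 mm: 34 mm thick down to z = 195 mm, 18 mm thick to z = 160 mm, then a thin burr (look only) to z = 135 mm. Not to be bumped.
- jaw_slide (a joint): Position of the moving jaw in m: 0 fully open, grows as the jaw slides along the mill's +x towards the fixed jaw; range 0 to 0.070, starts at 0 to 0.010. Slides stiffly (about 3 N), stays where left. With the 28 mm block clamped it reads about 0.052.
- jaw_post (a point): Upright steel post by which the moving jaw is pushed, 14 mm diameter, in front of the head. It stands on the jaw's 22 mm wide arm (top at z = 67 mm in the mill's frame) up to z = 112 mm. This point is on its axis at z = 100 mm; in the mill's frame x = -58 mm + jaw_slide, y = -150 mm.
- vice (a point): Middle of the vice, on the stage's top (mill's x = y = 0, z = 60 mm; axes as the mill's). Jaws stand 10 mm above the stage, 80 mm long (y -40 to 40 mm). Fixed jaw's face at x = +40 mm, moving jaw's at x = -40 mm + jaw_slide. Lengthwise means the block's y along the mill's y, either way round; so block and leaning tool keep one lean from tray to stage.
Mind the look-alikes: they are no part of the job. Leave any turquoise or yellow look-alike of the slice_a alone.

How it is judged (in metres and radians):
On the way, in this order (a step that is already met when the one before it is completed fails the run):
1. the block is lifted clear above the tray, held in the fingers, the slices left in the tray (z of mount in the frame of tray above 0.055 m and contact force between the fingers and mount above 0.5 N and z of each of slice_a, slice_b in the frame of tray below 0.03 m), for 0.1 s.
2. the block stands on the stage between the jaws, lengthwise and core up, let go, the vice still open (z of mount in the frame of mill between 0.056 and 0.064 m and x of mount in the frame of mill between -0.028 and 0.03 m and y of mount in the frame of mill between -0.022 and 0.022 m and angle between mount's own z axis and vertical below 0.1 rad and angle between the y axis of mount and the y axis of mill, either way round below 0.35 rad and contact force between the fingers and mount below 0.2 N and value of joint jaw_slide below 0.045 m), for 0.2 s.
At the end, for the whole second after the job is handed in: The block rests flat on the stage, core up, clamped between both jaws with at most about 2.5 mm of play (jaw_slide above 0.0495), within 0.08 rad of the jaws' direction and within 25 mm of midway along them, at rest and released; both round slices still lie in the tray (value of joint jaw_slide between 0.0495 and 0.056 m and z of mount in the frame of mill between 0.057 and 0.063 m and x of mount in the frame of mill between 0.022 and 0.03 m and y of mount in the frame of mill between -0.025 and 0.025 m and angle between mount's own z axis and vertical below 0.08 rad and angle between the y axis of mount and the y axis of mill, either way round below 0.08 rad and linear speed of mount below 0.02 m/s and z of each of slice_a, slice_b in the frame of tray below 0.03 m and horizontal distance between each of slice_a, slice_b and tray below 0.18 m); the robot touches nothing.
It fails at once if the mill's head, column or spindle is bumped (over 10 N) (contact force between any of the arm, the fingers, mount and mill_head above 10 N).
It fails at once if the block is dropped (falls freely by more than about 13 mm) (linear speed of mount above 0.5 m/s and contact force between mount and anything else below 0.05 N).
It also fails if it takes over 61 s, if anything falls off the work surface, if the arm or the gripper's body presses on something with over 40 N, if the wrist force passes 120 N, or if a joint passes its speed limit or range.

## Robot

A 6-joint arm with a two-finger parallel gripper is mounted at the origin on the work surface. World frame = base frame: x ahead of the robot, y to its left, z up, the work surface at z = 0. Lengths are in m, angles in degrees, forces in N, time in s.
With the tool pointing down it reaches from about 0.3 to 0.75 m from the base axis. Payload 8.5 kg.
Tool frame: the origin (TCP) lies on the centre line of the jaws, within the pads' length; the fingertips stand 14 mm ahead of it and the grasp point (between the pads) lies 5 mm behind it; z points along the fingers, x is the direction in which the jaws open and shut, and the axes are right-handed (so a half turn about z gives the same grasp; the last joint's range is limited). The gripper opens to 85 mm and grips with 20 to 120 N. Pads are 22 mm wide; open, the fingers measure 114 mm over their backs; the gripper's body (76 mm by 85 mm) begins 54 mm behind the grasp point. The pads swing forward as they close: fully open they stand 13 mm farther back than shut.
Start: joints at [62.321, 21.807, 74.336, -0, 83.858, -12.336], TCP at [0.146, 0.53, 0.245] pointing down, gripper open.
Joint ranges: [-178.18, 178.18], [-50.72, 133.34], [12.68, 142.11], [-81.47, 261.47], [9.98, 163.14], [-165.26, 165.26]. Speed limits (degrees/s): [136.94, 136.94, 180, 180, 180, 180].

## Interface

Orientations are given as a 3x3 rotation matrix whose columns are the frame's x, y, z axes.
In Python, from rig import * gives the robot as it stands.
- The arm moves only by the shell command python3 -m crank 'ROWS' [FORCE]. ROWS is JSON, one flat list of numbers, 7 for each row, row after row: the turn, a rotation vector about the world's x, y, z in rad, then the shift along the world's x, y, z in m, then the opening in per cent of the stroke, from 0 (shut) to 100 (fully open). A call has 1 to 20 rows; each row shifts and turns the commanded pose from where the row before left it; what a row does not reach is not made up. A row lasts 1/10 s, in which the tool goes at most 50 mm and 8.59 degrees, less where a joint would pass 70% of its speed; a pose out of reach is approached as far as the arm can. A call is refused whole if a number of a shift passes 0.05 or a number of a turn 0.15, either way. A call with a gripper value outside its range is refused whole. The fingers move at their own pace and stop on an object; FORCE is the grip in N (left out, the last holds). Time passes only in rows, so rows that do not move let the fingers close. It gives the time, the measured TCP pose, the force and the opening at its end, in the units of the state.
- observe(): the state, without advancing time (a new reading comes with each control period).
- get_image(name): name is "scene" or "top" or "wrist"; returns a dict with "frame" (400x640x3 uint8, red, green, blue), "fov_y" (degrees; the focal length in pixels is half the picture's height over the tangent of half this angle, whatever the lens; pixels are square), "cx", "cy" (the principal point, pixels), "world_to_cam" (4x4, takes a point from world to camera coordinates). Camera axes: x right, y up, looking along -z (the intrinsics and any distortion apply to the point x, -y, -z); pixel columns grow to the right and rows downward; lengths in m; the calibration is good to about 2 mm. A picture is of the moment at which its call begins. There is no depth.
- close_job(): hands the job in, once; it reports no verdict.
The state is a dict: "time_s": time; "q": joint angles; "qvel": joint speeds; "joint_efforts": joint torques, N m; "position": TCP position; "tool_rot": TCP orientation; "ft_force": force on the tool from outside, world axes, zero at the start; "wrist_torque": the same for the moment, N m; "grip_width": finger opening in m.
Only numpy, scipy, OpenCV 4.12 (cv2) and the standard library are available. Lean on these libraries where they do the work, as an engineer would, in place of code of your own. Each camera call takes 0.05 s, during which the arm holds its last target. There are 200 camera calls.

## Working session

There is one attempt and no reset: what is moved stays moved. The work goes in short steps, Python scripts to look and compute and a shell command to move; the robot and the scene stay as the last step left them, time stands still between calls to the robot, and variables do not carry over. Pictures are saved under pics/ and viewed, about 8 in all and at most 12, crops included, and the job is handed in when it is done.

```bash
mkdir -p pics; ls
python3 - <<'E'
from rig import *
import cv2,numpy as np
np.set_printoptions(precision=4,suppress=True)
for n in ("scene","top"):
    d=get_image(n); cv2.imwrite(f"pics/{n}0.png",d["frame"][:,:,::-1]); print(n,{k:v for k,v in d.items() if k!="frame"})
s=observe();print(s)
E
```

```text
pics
scene {'fov_y': 43.90835186927248, 'cx': 322.232944511063, 'cy': 199.5811506831314, 'world_to_cam': array([[-0.6349,  0.7725, -0.0084,  0.4552],
       [-0.4305, -0.3447,  0.8342,  0.1388],
       [ 0.6415,  0.5333,  0.5514, -1.4912],
       [ 0.    ,  0.    ,  0.    ,  1.    ]])}
top {'fov_y': 44.53343995204473, 'cx': 320.9733470105901, 'cy': 206.24311678708705, 'world_to_cam': array([[-0.0266, -0.9994,  0.02  , -0.0888],
       [ 0.9913, -0.0238,  0.1298, -0.5824],
       [-0.1292,  0.0233,  0.9913, -1.0133],
       [ 0.    ,  0.    ,  0.    ,  1.    ]])}
{'time_s': 0.1, 'q': array([ 62.3207,  21.8376,  74.3781,  -0.0005,  83.8563, -12.3358]), 'qvel': array([ 0.0357, -0.0965, -0.0908, -0.0548,  0.033 , -0.0664]), 'joint_efforts': array([  0.0037, -44.9223, -23.166 ,  -0.0003,   0.0036,  -0.0001]), 'position': array([0.1454, 0.5302, 0.2448]), 'tool_rot': array([[ 0.2646,  0.9644, -0.0006],
       [ 0.9644, -0.2646, -0.0011],
       [-0.0012, -0.0003, -1.    ]]), 'ft_force': array([ 0.3683, -0.778 , -0.8155]), 'wrist_torque': array([-0.0158, -0.0578,  0.0198]), 'grip_width': 0.08557219246977917}
```

View pics/scene0.png

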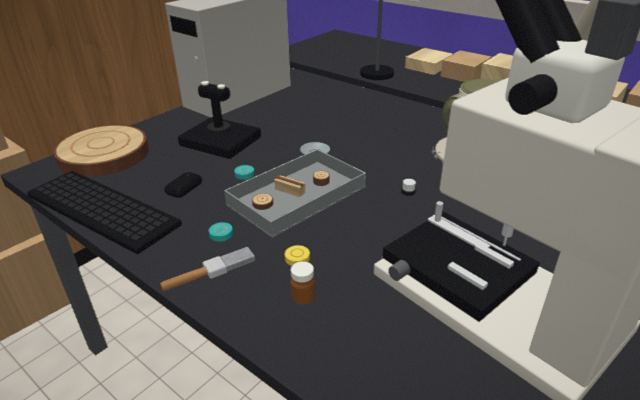

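View pics/top0.png

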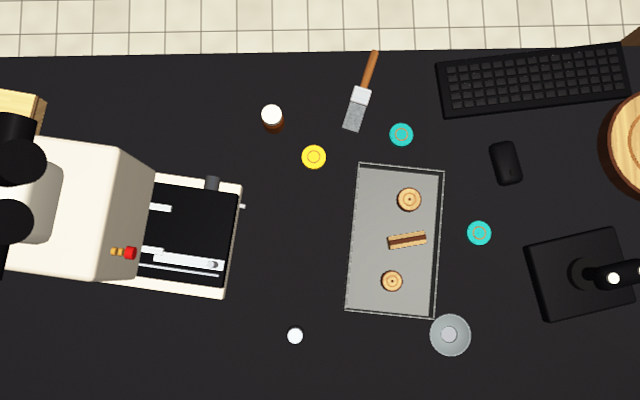

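Scene view: tray in the middle with the block between two wooden slices; mill to the right, with its post near (438,212). Top view: mill stage at about (190,235), post near (219,265), block at (407,240), slices at (409,199) and (391,281). Now I'll zoom in.

```bash
cat > h.py <<'E'
import numpy as np,cv2
np.set_printoptions(precision=4,suppress=True)
def ray(d,u,v):
    f=200/np.tan(np.radians(d["fov_y"]/2)); T=d["world_to_cam"]; R=T[:3,:3]
    return -R.T@T[:3,3], R.T@np.array([(u-d["cx"])/f,-(v-d["cy"])/f,-1.])
def onz(d,u,v,z):
    c,r=ray(d,u,v); return c+r*(z-c[2])/r[2]
def proj(d,p):
    f=200/np.tan(np.radians(d["fov_y"]/2)); T=d["world_to_cam"]; q=T[:3,:3]@np.asarray(p)+T[:3,3]
    return np.array([d["cx"]+f*q[0]/-q[2], d["cy"]-f*q[1]/-q[2]])
def wood(im):
    h=cv2.cvtColor(im,cv2.COLOR_RGB2HSV); return cv2.inRange(h,(3,60,40),(22,255,255))
E
python3 - <<'E'
from rig import *
from h import *
d=get_image("top"); im=d["frame"]
cv2.imwrite("pics/crop1.png",cv2.resize(im[150:310,130:450,::-1],None,fx=2.5,fy=2.5,interpolation=cv2.INTER_CUBIC))
m=wood(im); 
c,_=cv2.findContours(m,cv2.RETR_EXTERNAL,cv2.CHAIN_APPROX_NONE)
for k in c:
    if cv2.contourArea(k)>60:
        r=cv2.minAreaRect(k); print(cv2.contourArea(k),r, onz(d,*r[0],.034))
s=get_image("scene"); c,_=cv2.findContours(wood(s["frame"]),cv2.RETR_EXTERNAL,cv2.CHAIN_APPROX_NONE)
cv2.imwrite("pics/crop2.png",cv2.resize(s["frame"][190:310,370:550,::-1],None,fx=4,fy=4,interpolation=cv2.INTER_CUBIC))
E
```

```text
336.0 ((391.0, 280.5), (21.0, 20.0), 90.0) [ 0.4177 -0.2484  0.034 ]
112.5 ((117.98553466796875, 250.34390258789062), (16.194091796875, 13.305004119873047), 8.746161460876465) [0.4966 0.3294 0.034 ]
463.0 ((406.1912841796875, 239.5839385986328), (13.265613555908203, 38.63827133178711), 79.99201965332031) [ 0.5039 -0.2851  0.034 ]
426.5 ((408.5, 199.0), (23.0, 24.0), 0.0) [ 0.5919 -0.2945  0.034 ]
178.0 ((274.3999938964844, 124.70001220703125), (17.39252471923828, 22.452171325683594), 71.56504821777344) [ 0.7646 -0.0056  0.034 ]
2367.5 ((623.0, 142.0), (102.0, 32.0), 90.0) [ 0.7089 -0.781   0.034 ]
373.0 ((19.78141975402832, 109.9212417602539), (49.348487854003906, 38.915042877197266), 14.620874404907227) [0.8094 0.5512 0.034 ]
323.5 ((369.11712646484375, 68.37909698486328), (9.586015701293945, 39.297645568847656), 17.52556800842285) [ 0.891  -0.2203  0.034 ]
226.5 ((629.5, 36.5), (19.0, 19.0), 90.0) [ 0.9568 -0.8229  0.034 ]
```

View pics/crop1.png

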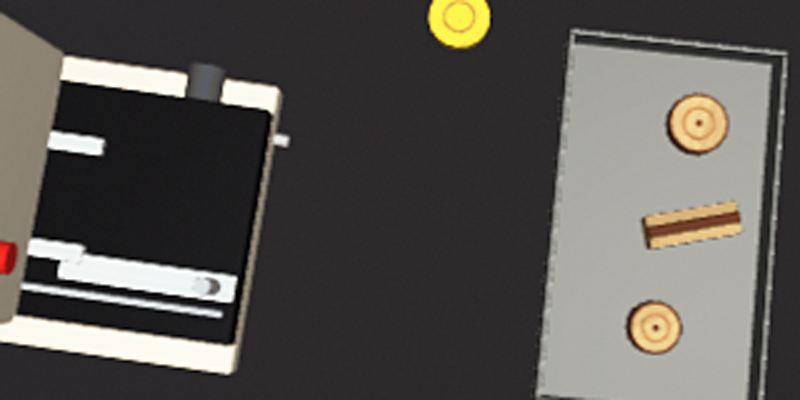

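View pics/crop2.png

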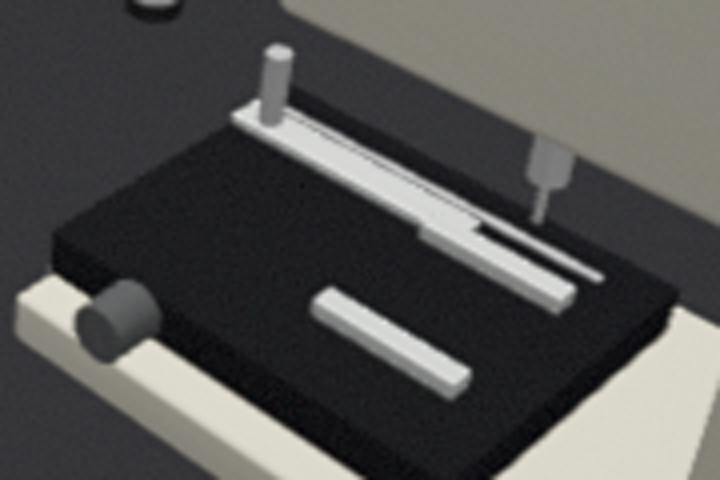

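Crops: post top at about (207,286) in the top crop and (279,50) in the scene crop. Jaw faces, stage and base corners are all readable, so I'll fit the mill pose from these points.

Run:
```python
from rig import *
from h import *
from scipy.optimize import least_squares
t=get_image("top"); s=get_image("scene")
T=lambda u,v:(t,np.array([u/2.5+130,v/2.5+150])-.3); S=lambda u,v:(s,np.array([u/4+370,v/4+190])-.37)
K=[((.125,-.17,.03),0,T(281,90)),((-.125,-.17,.03),0,T(236,374)),((.1,-.17,.06),0,T(270,109)),((-.1,-.17,.06),0,T(238,343)),
((.04,-.04,.07),0,T(103,155)),((-.058,-.15,.112),1,T(207,286)),
((.1,-.17,.06),0,S(52,235)),((-.1,.07,.06),0,S(678,292)),((.04,-.04,.07),0,S(333,288)),((.04,.04,.07),0,S(470,374)),
((-.058,-.15,.112),1,S(279,50)),((-.04,-.04,.07),1,S(420,232)),((-.04,.04,.07),1,S(558,303))]
def w(p,k):
    x=np.array(k[0])+[k[1]*p[3],0,0]; c,q=np.cos(p[2]),np.sin(p[2]); return np.array([p[0]+c*x[0]-q*x[1],p[1]+q*x[0]+c*x[1],x[2]])
f=lambda p:np.concatenate([proj(k[2][0],w(p,k))-k[2][1] for k in K])
o=least_squares(f,[.5,.2,0,.005],loss="soft_l1"); print(o.x); print(f(o.x).reshape(-1,2))
for d,n in((t,"t"),(s,"s")):
    im=d["frame"]; h=cv2.cvtColor(im,cv2.COLOR_RGB2HSV); m=wood(im)
    c,_=cv2.findContours(m,cv2.RETR_EXTERNAL,cv2.CHAIN_APPROX_NONE)
    p0=proj(d,(.504,-.285,.034))
    k=min((k for k in c if cv2.contourArea(k)>40),key=lambda k:np.linalg.norm(np.mean(k[:,0],0)-p0))
    mk=np.zeros_like(m); cv2.drawContours(mk,[k],-1,255,-1)
    core=((mk>0)&(h[:,:,2]<140)&(h[:,:,1]>120)).astype(np.uint8)
    n_,lab,st,ce=cv2.connectedComponentsWithStats(core); print(n,st[1:,4],ce[1:])
    ys,xs=np.nonzero(lab==1+np.argmax(st[1:,4])); P=np.array([onz(d,u,v,.038) for u,v in zip(xs,ys)])[:,:2]
    e,V=np.linalg.eigh(np.cov(P.T)); a=V[:,1]*np.sign(V[1,1]); q=(P-P.mean(0))@a
    print("core",P.mean(0),"axis",a,"yaw deg",np.degrees(np.arctan2(-a[0],a[1])),"extent",q.min(),q.max())
```

```text
[ 0.539   0.256  -0.163   0.0041]
[[-0.5579 -1.966 ]
 [-1.1834  0.0115]
 [-0.0282 -0.4998]
 [-2.6222  1.0342]
 [-0.6467  0.0362]
 [-1.2795 -0.1598]
 [-1.0279 -1.239 ]
 [ 0.223  -1.0724]
 [-1.3286 -0.1858]
 [-0.1733 -0.6807]
 [-0.6406  0.519 ]
 [-0.4624 -2.4019]
 [ 0.102  -0.8978]]
t [176] [[405.3295 239.5852]]
core [ 0.5037 -0.2825] axis [-0.1561  0.9877] yaw deg 8.98055543978209 extent -0.043249766051187875 0.03855979734542196
s [52] [[289.6538 180.6346]]
core [ 0.5072 -0.2823] axis [-0.1371  0.9906] yaw deg 7.879285756201456 extent -0.0421773826026941 0.03763410975841568
```

```bash
python3 -m crank '[0,0,0,0.0175,-0.0383,0,60, 0,0,-0.1435,0.0175,-0.0383,0,60, 0,0,-0.1435,0.0175,-0.0383,0,60, 0,0,-0.1435,0.0175,-0.0383,0,60, 0,0,-0.1435,0.0175,-0.0383,0,60, 0,0,-0.1435,0.0175,-0.0383,0,60, 0,0,-0.1435,0.0114,-0.0429,0,60, 0,0,-0.1435,0.0114,-0.0429,0,60, 0,0,-0.1435,0.0114,-0.0429,0,60, 0,0,0,0.0114,-0.0429,0,60, 0,0,0,0.0114,-0.0429,0,60, 0,0,0,0.0114,-0.0429,0,60, 0,0,0,0.0114,-0.0429,0,60, 0,0,0,0,0,0,60]'
python3 -m crank '[0,0,0,0.0192,-0.0393,-0.0081,60, 0,0,0,0.0192,-0.0393,-0.0081,60, 0.138,0.0216,0,0.0192,-0.0393,-0.0081,60, 0.138,0.0216,0,0.0192,-0.0393,-0.0081,60, 0.138,0.0216,0,0.0192,-0.0393,-0.0081,60, 0.138,0.0216,0,0.0192,-0.0393,-0.0081,60, 0.138,0.0216,0,0.0192,-0.0393,-0.0081,60, 0,0,0,0.0192,-0.0393,-0.0081,60, 0,0,0,0.0192,-0.0393,-0.0081,60, 0,0,0,0.0192,-0.0393,-0.0081,60, 0,0,0,0,0,0,60, 0,0,0,0,0,0,60]'
python3 - <<'E'
from rig import *
from h import *
o=observe();print(o["position"],o["tool_rot"],o["q"],o["grip_width"])
d=get_image("wrist"); cv2.imwrite("pics/w1.png",d["frame"][:,:,::-1]); print(d["fov_y"],d["cx"],d["cy"])
E
```

```text
time_s: 1.7
position: [0.3316, -0.0041, 0.2455]
tool_rot: [[0.989, 0.147, 0.001], [0.147, -0.989, -0.001], [0.001, 0.001, -1.0]]
ft_force: [0.8, 0.8, 0.2]
grip_width: 0.0516
time_s: 2.9
position: [0.5227, -0.3923, 0.163]
tool_rot: [[0.988, 0.118, -0.101], [0.155, -0.756, 0.636], [-0.001, -0.644, -0.765]]
ft_force: [-0.3, 0.1, 0.4]
grip_width: 0.0514
[ 0.5227 -0.3923  0.163 ] [[ 0.9879  0.1177 -0.1008]
 [ 0.1549 -0.7556  0.6365]
 [-0.0012 -0.6444 -0.7647]] [-53.7372  51.2215  41.131   20.5494 122.7467 -56.9153] 0.05140294366977634
66.33118448037919 325.5369110271252 206.02189321583037
```

View pics/w1.png

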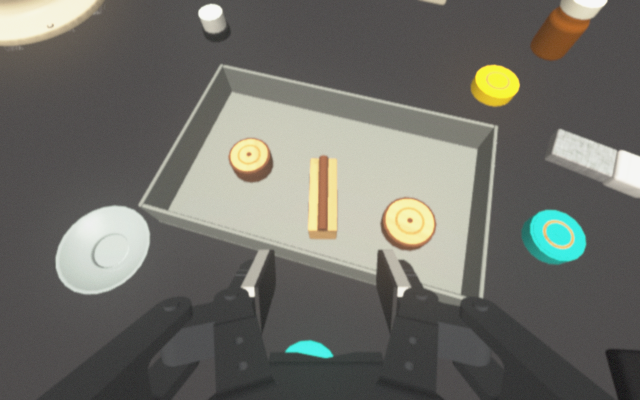

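Wrist view: the block is at (323,197), midway between the fingers, with slices at (250,157) and (409,222). I'll refine its position from this view.

```bash
cat >> h.py <<'E'
def block(d,zc,p0):
    im=d["frame"]; h=cv2.cvtColor(im,cv2.COLOR_RGB2HSV); m=wood(im)
    c,_=cv2.findContours(m,cv2.RETR_EXTERNAL,cv2.CHAIN_APPROX_NONE); u0=proj(d,p0)
    k=min((k for k in c if cv2.contourArea(k)>150),key=lambda k:np.linalg.norm(np.mean(k[:,0],0)-u0))
    mk=np.zeros_like(m); cv2.drawContours(mk,[k],-1,255,-1)
    core=((mk>0)&(h[:,:,2]<175)&(h[:,:,1]>140)&(h[:,:,0]<12)).astype(np.uint8)
    n,lab,st,ce=cv2.connectedComponentsWithStats(core); i=1+np.argmax(st[1:,4])
    ys,xs=np.nonzero(lab==i); P=np.array([onz(d,u,v,zc) for u,v in zip(xs,ys)])[:,:2]
    e,V=np.linalg.eigh(np.cov(P.T)); a=V[:,1]*np.sign(V[1,1]); q=(P-P.mean(0))@a
    mid=P.mean(0)+a*(q.min()+q.max())/2
    print("px",st[i],"mid",mid,"yaw",np.degrees(np.arctan2(-a[0],a[1])),"len",q.max()-q.min())
    return mid,a
E
python3 - <<'E'
from rig import *
from h import *
d=get_image("wrist"); block(d,.039,(.505,-.282,.035))
E
```

```text
Traceback (most recent call last):
  File "h.py", line 19, in block
    n,lab,st,ce=cv2.connectedComponentsWithStats(core); i=1+np.argmax(st[1:,4])
                                                            ~~~~~~~~~^^^^^^^^^^
ValueError: attempt to get argmax of an empty sequence
```

```bash
python3 - <<'E'
from rig import *
import h as H; from h import *
d=get_image("wrist"); print(proj(d,(.505,-.282,.035)))
hh=cv2.cvtColor(d["frame"],cv2.COLOR_RGB2HSV); print(hh[195,300:346:3].tolist())
E
sed -i 's/(mk>0)&(h\[:,:,2\]<175)&(h\[:,:,1\]>140)&(h\[:,:,0\]<12)/(mk>0)\&(h[:,:,2]<175)\&(h[:,:,1]>120)/' h.py
python3 -c "
from rig import *
from h import *
block(get_image('wrist'),.039,(.505,-.282,.035))"
```

```text
[326.4203 188.3404]
[[30, 20, 208], [28, 20, 207], [32, 19, 205], [21, 76, 235], [26, 80, 246], [26, 82, 246], [17, 118, 211], [11, 135, 180], [10, 133, 177], [14, 119, 167], [25, 90, 244], [24, 92, 244], [22, 85, 240], [28, 18, 209], [32, 20, 206], [30, 18, 207]]
px [318 159  10  72 246] mid [ 0.5025 -0.2891] yaw 8.432786562183813 len 0.07762822399913642
```

```bash
python3 -m crank '[0,0,0,-0.0029,0.0153,-0.0196,60, 0,0,0,-0.0029,0.0153,-0.0196,60, 0,0,0,-0.0029,0.0153,-0.0196,60, 0,0,0,-0.0029,0.0153,-0.0196,60, 0,0,0,-0.0029,0.0153,-0.0196,60, 0,0,0,-0.0029,0.0153,-0.0196,60, 0,0,0,-0.0013,0.0078,-0.0097,60, 0,0,0,-0.0013,0.0078,-0.0097,60, 0,0,0,0,0,0,60, 0,0,0,0,0,0,60]'
python3 - <<'E'
from rig import *
from h import *
d=get_image("wrist"); cv2.imwrite("pics/w2.png",d["frame"][:,:,::-1])
E
```

```text
time_s: 4.1
position: [0.5025, -0.2855, 0.0281]
tool_rot: [[0.988, 0.119, -0.099], [0.155, -0.757, 0.635], [0.0, -0.642, -0.767]]
ft_force: [-0.7, -0.8, 0.7]
grip_width: 0.0512
```

View pics/w2.png

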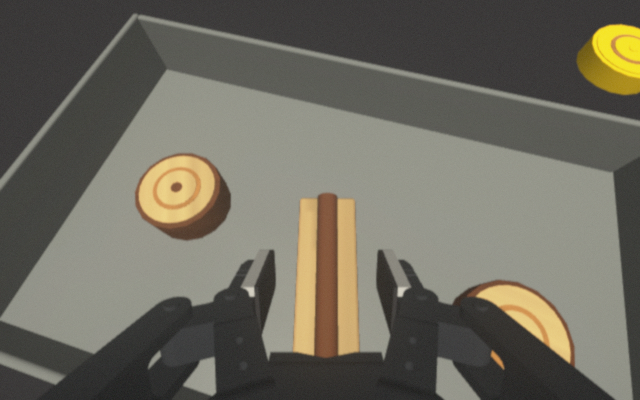

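Wrist view: the pads at x≈258 and x≈393 straddle the block (300–355), centred and clear of the slices. I'll close and lift.

```bash
python3 -m crank '[0,0,0,0,0,0,20, 0,0,0,0,0,0,20, 0,0,0,0,0,0,20, 0,0,0,0,0,0,20, 0,0,0,0,0,0,20, 0,0,0,0,0,0,20, 0,0,0,0,0,0.01,20, 0,0,0,0,0,0.02,20, 0,0,0,0,0,0.03,20, 0,0,0,0,0,0.03,20, 0,0,0,0,0,0.03,20, 0,0,0,0,0,0.03,20, 0,0,0,0,0,0,20, 0,0,0,0,0,0,20]' 50
python3 - <<'E'
from rig import *
from h import *
d=get_image("wrist"); cv2.imwrite("pics/w3.png",d["frame"][:,:,::-1])
print(observe()["ft_force"])
E
```

```text
time_s: 5.55
position: [0.5022, -0.2852, 0.1776]
tool_rot: [[0.988, 0.118, -0.099], [0.155, -0.757, 0.635], [0.0, -0.642, -0.766]]
ft_force: [0.4, 0.4, -1.1]
grip_width: 0.027
[-0.0431  0.4582 -0.4284]
```

View pics/w3.png

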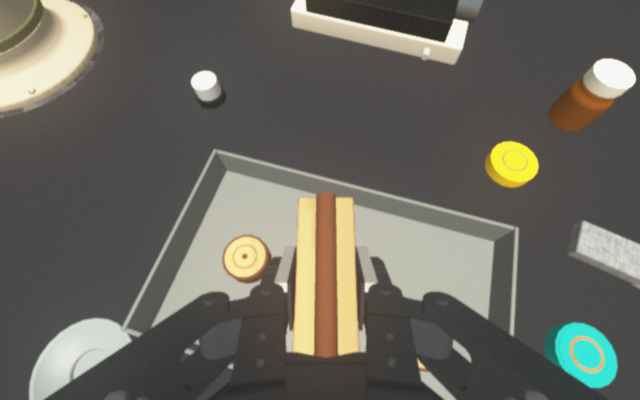

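Wrist view: the block is held squarely with its far end at row ≈198, and a slice is still in the tray at (245,257). Now I'll compute the offset of the block in the grip and the standoff and place poses.

Run:
```python
from rig import *
from h import *
o=observe(); p=o["position"]; R=o["tool_rot"]; d=get_image("wrist")
print(p,R[:,2])
C=ray(d,0,0)[0]; print("cam in tool",R.T@(C-p))
by=np.array([-.155,.988,0]); far=onz(d,327,198,.1776-.0241+.030); c=far-.04*by; print("block centre-TCP",c-p,"along",(c-p)@by,"across",(c-p)@[.988,.155,0])
off=(c-p)@by
M=np.array([.539,.256]); a=-.163; Rm=np.array([[np.cos(a),-np.sin(a)],[np.sin(a),np.cos(a)]])
w=Rm@[.002,-.003-off]+M; P=np.array([*w,.060+.0241]); print("place TCP",P)
z=np.array([*(Rm@[0,.643]),-.766]); print("standoff .2",P-.2*z,"delta",P-.2*z-p)
```

```text
[ 0.5021 -0.285   0.1768] [-0.1002  0.6359 -0.7653]
cam in tool [-0.0012 -0.073  -0.1294]
block centre-TCP [ 0.0001 -0.003   0.0067] along -0.0029869463995546583 across -0.00038766261047987405
place TCP [0.541  0.2557 0.0841]
standoff .2 [0.5201 0.1288 0.2373] delta [0.018  0.4138 0.0605]
```

```bash
python3 -m crank '[0,0,0,0.0018,0.0395,0.001,20, 0,0,-0.1062,0.0018,0.0395,0.001,20, 0,0,-0.1062,0.0018,0.0395,0.001,20, 0,0,-0.1062,0.0018,0.0395,0.001,20, 0,0,0,0.0018,0.0395,0.001,20, 0,0,0,0.0018,0.0395,0.001,20, 0,0,0,0.0018,0.0395,0.001,20, 0,0,0,0.0018,0.0395,0.001,20, 0,0,0,0.0018,0.0395,0.001,20, 0,0,0,0.0018,0.0395,0.001,20, 0,0,0,0,0,0,20, 0,0,0,0,0,0,20]'
python3 - <<'E'
from rig import *
from h import *
d=get_image("wrist"); cv2.imwrite("pics/w4.png",d["frame"][:,:,::-1]); print(observe()["position"])
E
```

```text
time_s: 6.85
position: [0.5198, 0.1102, 0.1866]
tool_rot: [[0.987, -0.125, 0.102], [-0.161, -0.756, 0.635], [-0.002, -0.643, -0.766]]
ft_force: [-0.5, -0.5, -1.5]
grip_width: 0.0272
[0.5202 0.1094 0.1867]
```

View pics/w4.png

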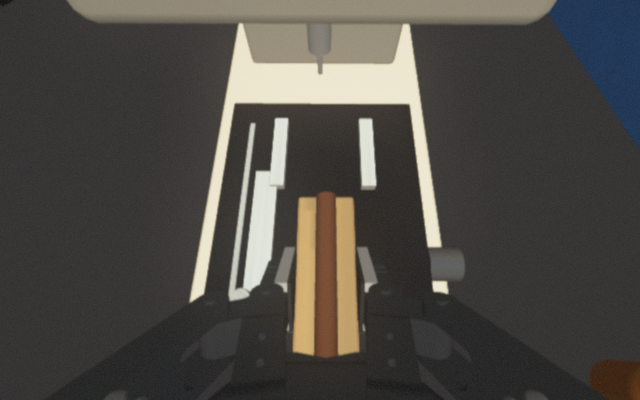

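Wrist view: stage far corners at (235,103) and (410,104), fixed jaw inner face from (359,119) to (363,188), moving jaw face from (289,119) to (285,187). Refitting the mill pose from this nearer view.

Run:
```python
from rig import *
from h import *
from scipy.optimize import least_squares
o=observe(); d=get_image("wrist"); g=cv2.cvtColor(d["frame"],cv2.COLOR_RGB2GRAY).astype(int)
# jaw edges by row from brightness
def edges(r,a,b):
    k=np.nonzero(g[r,a:b]>150)[0]; return a+k.min()-.5,a+k.max()+.5
for r in (125,155,180): print(r,edges(r,262,300),edges(r,345,385))
K=[((.1,.07,.06),0,(410,103.5)),((-.1,.07,.06),0,(235,103)),((.04,.04,.07),0,(359,119)),((.04,-.04,.07),0,(363,186)),((-.04,.04,.07),1,(289,118.5)),((-.04,-.04,.07),1,(285,185))]
def w(p,k):
    x=np.array(k[0])+[k[1]*p[3],0,0]; c,q=np.cos(p[2]),np.sin(p[2]); return np.array([p[0]+c*x[0]-q*x[1],p[1]+q*x[0]+c*x[1],x[2]])
f=lambda p:np.concatenate([proj(d,w(p,k))-k[2] for k in K])
s=least_squares(f,[.539,.256,-.163,.004]); m=s.x; print(m); print(s.fun.reshape(-1,2))
a=m[2]; Rm=np.array([[np.cos(a),-np.sin(a)],[np.sin(a),np.cos(a)]])
print("TCP in mill",Rm.T@(o["position"][:2]-m[:2]),"tool yaw",np.arctan2(o["tool_rot"][1,0],o["tool_rot"][0,0]))
```

```text
125 (np.float64(273.5), np.float64(286.5)) (np.float64(357.5), np.float64(371.5))
155 (np.float64(270.5), np.float64(284.5)) (np.float64(359.5), np.float64(373.5))
180 (np.float64(261.5), np.float64(282.5)) (np.float64(360.5), np.float64(374.5))
[ 0.5391  0.255  -0.1684  0.0051]
[[ 0.5656 -0.1215]
 [-0.7834 -0.1835]
 [ 0.507  -0.2567]
 [-0.2728 -0.2051]
 [ 0.1718  0.0079]
 [-0.1572  0.4807]]
TCP in mill [ 0.0058 -0.1467] tool yaw -0.16341134443754002
```

```bash
python3 -m crank '[0,0,0,0.0021,0.0138,-0.0194,20, 0,0,0,0.0021,0.0138,-0.0194,20, 0,0,0,0.0021,0.0138,-0.0194,20, 0,0,0,0.0021,0.0138,-0.0194,20, 0,0,0,0.0021,0.0138,-0.0194,20, 0,0,0,0,0,0,20, 0,0,0,0,0,0,20]'
python3 -m crank '[0,0,0,0.0014,0.0084,0,20, 0,0,0,0.0014,0.0084,0,20, 0,0,0,0.0014,0.0084,0,20, 0,0,0,0.0014,0.0084,0,20, 0,0,0,0.0014,0.0084,0,20, 0,0,0,0.0014,0.0084,0,20, 0,0,0,0.0014,0.0084,0,20, 0,0,0,0.0014,0.0084,0,20, 0,0,0,0,0,0,20, 0,0,0,0,0,0,20]'
```

```text
time_s: 7.65
position: [0.5312, 0.1777, 0.0904]
tool_rot: [[0.987, -0.126, 0.105], [-0.164, -0.755, 0.634], [-0.001, -0.643, -0.766]]
ft_force: [-0.2, -0.1, 0.7]
grip_width: 0.0268
time_s: 8.65
position: [0.542, 0.246, 0.0903]
tool_rot: [[0.987, -0.124, 0.104], [-0.162, -0.756, 0.634], [-0.0, -0.643, -0.766]]
ft_force: [0.2, -0.4, -0.5]
grip_width: 0.0271
```

Still contact-free, so I'll lower slowly.

```bash
python3 -m crank '[0,0,0,0,0,-0.002,20, 0,0,0,0,0,-0.002,20, 0,0,0,0,0,-0.001,20, 0,0,0,0,0,0,20, 0,0,0,0,0,0,20]'
python3 -m crank '[0,0,0,0,0,-0.001,20, 0,0,0,0,0,0,20, 0,0,0,0,0,0,20]'
```

```text
time_s: 9.15
position: [0.5421, 0.2458, 0.0853]
tool_rot: [[0.987, -0.125, 0.105], [-0.163, -0.756, 0.634], [-0.0, -0.643, -0.766]]
ft_force: [0.6, -0.1, -0.7]
grip_width: 0.0271
time_s: 9.45
position: [0.542, 0.2459, 0.0843]
tool_rot: [[0.987, -0.125, 0.105], [-0.163, -0.756, 0.634], [-0.0, -0.643, -0.766]]
ft_force: [0.8, 0.2, -0.4]
grip_width: 0.0272
```

```bash
python3 -m crank '[0,0,0,0,0,-0.001,20, 0,0,0,0,0,0,20, 0,0,0,0,0,0,20]'
python3 -m crank '[0,0,0,0,0,-0.001,20, 0,0,0,0,0,0,20, 0,0,0,0,0,0,20]'
```

```text
time_s: 9.75
position: [0.5421, 0.2459, 0.0839]
tool_rot: [[0.987, -0.124, 0.105], [-0.163, -0.755, 0.635], [0.0, -0.644, -0.765]]
ft_force: [-1.6, -1.3, 5.5]
grip_width: 0.027
time_s: 10.05
position: [0.5422, 0.246, 0.0839]
tool_rot: [[0.987, -0.124, 0.106], [-0.163, -0.755, 0.636], [0.001, -0.644, -0.765]]
ft_force: [-5.5, -4.5, 13.8]
grip_width: 0.027
```

Firm contact with the stage. I'll ease the pressure and open a little.

```bash
python3 -m crank '[0,0,0,0,0,0.0013,20, 0,0,0,0,0,0,20, 0,0,0,0,0,0,30, 0,0,0,0,0,0,36, 0,0,0,0,0,0,40, 0,0,0,0,0,0,40, 0,0,0,0,0,0,40, 0,0,0,0,0,0,40]'
python3 -c "
from rig import *
from h import *
d=get_image('wrist'); cv2.imwrite('pics/w5.png',d['frame'][100:,120:520,::-1])"
```

```text
time_s: 10.85
position: [0.542, 0.2459, 0.0835]
tool_rot: [[0.987, -0.125, 0.104], [-0.163, -0.756, 0.634], [-0.0, -0.643, -0.766]]
ft_force: [-0.1, 0.3, 1.2]
grip_width: 0.0342
```

View pics/w5.png

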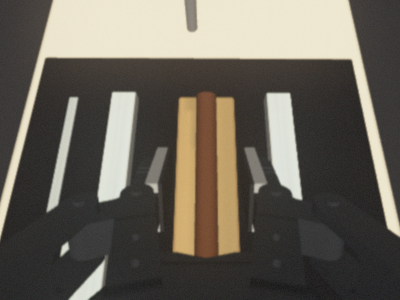

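Wrist view: the block stands between the jaws, pads clear on both sides (gaps ≈10 px). I'll back out and move round to the post.

```bash
python3 -m crank '[0,0,0,-0.0014,-0.0086,0.001,40, 0,0,0,-0.0014,-0.0086,0.001,40, 0,0,0,-0.0014,-0.0086,0.001,40, 0,0,0,-0.0014,-0.0086,0.001,40, 0,0,0,-0.0035,-0.0212,0.0255,40, 0,0,0,-0.0035,-0.0212,0.0255,40, 0,0,0,-0.0035,-0.0212,0.0255,40, 0,0,0,-0.021,-0.005,0,20, 0,0,0,-0.021,-0.005,0,0, 0,0,0,-0.021,-0.005,0,0, 0,0,0,-0.021,-0.005,0,0, 0,0,0,-0.021,-0.005,0,0, 0,0,0,0,0,0,0, 0,0,0,0,0,0,0]'
python3 - <<'E'
from rig import *
from h import *
d=get_image("wrist"); cv2.imwrite("pics/w6.png",d["frame"][:,:,::-1])
t=get_image("top"); cv2.imwrite("pics/t6.png",t["frame"][:,:,::-1])
E
```

```text
time_s: 12.3
position: [0.4214, 0.1224, 0.1644]
tool_rot: [[0.986, -0.125, 0.106], [-0.164, -0.756, 0.634], [0.001, -0.643, -0.766]]
ft_force: [0.3, -0.2, 0.5]
grip_width: -0.0002
```

View pics/w6.png

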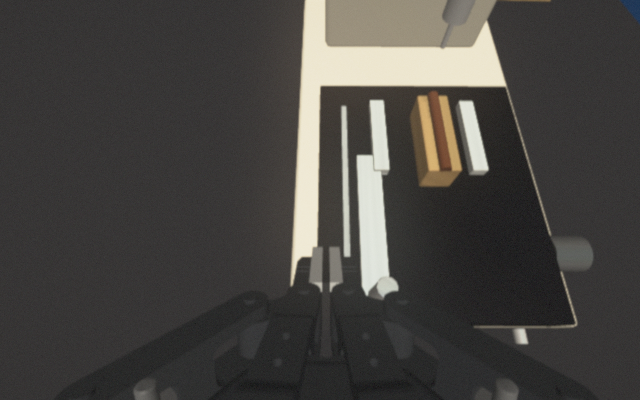

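Wrist view: the block stands free between the jaws at (435,140), the post top is at (387,288), and the shut fingers are on its −x side. I'll lower beside the post and start pushing.

```bash
python3 -m crank '[0,0,0,0,0,-0.0165,0, 0,0,0,0,0,-0.0165,0, 0,0,0,0,0,-0.0165,0, 0,0,0,0,0,-0.0165,0, 0,0,0,0,0,0,0, 0,0,0,0,0,0,0]'
python3 -m crank '[0,0,0,0.005,-0.0008,0,0, 0,0,0,0.005,-0.0008,0,0, 0,0,0,0.005,-0.0008,0,0, 0,0,0,0.005,-0.0008,0,0, 0,0,0,0.005,-0.0008,0,0, 0,0,0,0.005,-0.0008,0,0, 0,0,0,0,0,0,0, 0,0,0,0,0,0,0]'
```

```text
time_s: 13.0
position: [0.4214, 0.1229, 0.0983]
tool_rot: [[0.987, -0.125, 0.104], [-0.163, -0.755, 0.635], [-0.0, -0.643, -0.766]]
ft_force: [-0.1, 0.4, -0.6]
grip_width: -0.0002
time_s: 13.8
position: [0.4513, 0.118, 0.0981]
tool_rot: [[0.987, -0.125, 0.105], [-0.163, -0.756, 0.634], [0.0, -0.643, -0.766]]
ft_force: [0.5, -0.1, 0.8]
grip_width: -0.0003
```

Run:
```python
from rig import *
from h import *
a=get_image("wrist")["frame"][100:350,200:520]; b=get_image("scene")["frame"][150:310,350:550]
a=cv2.resize(a,(400,312)); b=cv2.resize(b,(390,312)); cv2.imwrite("pics/c7.png",np.hstack([a,b])[:,:,::-1])
```

```text
(no output)
```

View pics/c7.png

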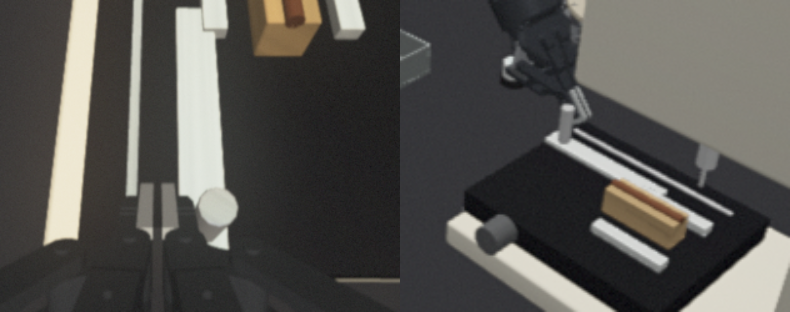

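The shut fingers are right beside the post, level with it. I'll continue pushing.

```bash
python3 -m crank '[0,0,0,0.005,-0.0008,0,0, 0,0,0,0.005,-0.0008,0,0, 0,0,0,0.005,-0.0008,0,0, 0,0,0,0.005,-0.0008,0,0]'
python3 -m crank '[0,0,0,0.004,-0.0007,0,0, 0,0,0,0.004,-0.0007,0,0, 0,0,0,0.004,-0.0007,0,0]'
python3 - <<'E'
from rig import *
from h import *
a=get_image("wrist")["frame"][0:350,150:550]; b=get_image("scene")["frame"][150:310,350:550]
b=cv2.resize(b,(390,312)); b=np.pad(b,((0,38),(0,0),(0,0))); cv2.imwrite("pics/c8.png",np.hstack([a,b])[:,:,::-1])
E
```

```text
time_s: 14.3
position: [0.4712, 0.1148, 0.0981]
tool_rot: [[0.987, -0.125, 0.104], [-0.163, -0.756, 0.634], [-0.0, -0.643, -0.766]]
ft_force: [-4.2, -2.6, 1.2]
grip_width: -0.0001
time_s: 14.6
position: [0.4832, 0.1127, 0.0981]
tool_rot: [[0.987, -0.125, 0.104], [-0.163, -0.756, 0.634], [-0.0, -0.643, -0.766]]
ft_force: [-4.5, -2.2, 0.6]
grip_width: 0.0001
```

View pics/c8.png

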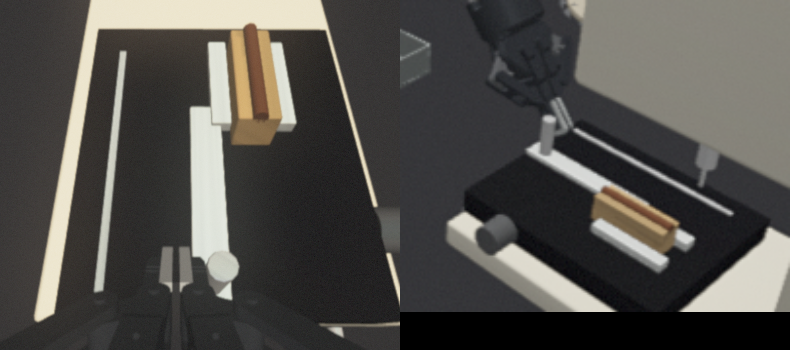

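The jaw is moving and has the block nearly at the fixed jaw. The remaining ~8 mm goes in small steps, watching the force.

```bash
python3 -m crank '[0,0,0,0.002,-0.0003,0,0, 0,0,0,0.002,-0.0003,0,0]'
python3 -m crank '[0,0,0,0.001,-0.0002,0,0, 0,0,0,0.001,-0.0002,0,0]' 
python3 -m crank '[0,0,0,0.001,-0.0002,0,0]'
```

```text
time_s: 14.9
position: [0.4868, 0.1122, 0.0981]
tool_rot: [[0.987, -0.125, 0.104], [-0.163, -0.756, 0.635], [-0.001, -0.643, -0.766]]
ft_force: [-7.8, -2.7, 2.5]
grip_width: 0.0
time_s: 15.1
position: [0.487, 0.1122, 0.098]
tool_rot: [[0.987, -0.125, 0.1], [-0.16, -0.755, 0.636], [-0.004, -0.643, -0.766]]
ft_force: [-16.6, -5.3, 7.3]
grip_width: -0.0001
time_s: 15.2
position: [0.4872, 0.1122, 0.098]
tool_rot: [[0.987, -0.125, 0.098], [-0.159, -0.755, 0.636], [-0.006, -0.644, -0.765]]
ft_force: [-21.4, -8.4, 9.6]
grip_width: 0.0
```

The force rises to 21 N with no further travel, so the block is clamped. Backing off and checking numerically, as all 12 picture views are used.

```bash
python3 -m crank '[0,0,0,-0.004,0.0007,0,0, 0,0,0,-0.005,0.0008,0,0, 0,0,0,-0.005,0.0008,0,0, 0,0,0,-0.005,0.0008,0,0, 0,0,0,-0.0035,-0.0212,0.0255,0, 0,0,0,-0.0035,-0.0212,0.0255,0, 0,0,0,-0.0035,-0.0212,0.0255,0, 0,0,0,0,0,0,0, 0,0,0,0,0,0,0]'
python3 - <<'E'
from rig import *
from h import *
d=get_image("wrist"); M=np.array([.539,.2553]); a=-.166; Rm=np.array([[np.cos(a),-np.sin(a)],[np.sin(a),np.cos(a)]])
W=lambda x,y,z:np.array([*(Rm@[x,y]+M),z])
mid,ax=block(d,.095,W(.026,-.012,.09)); print("block in mill",Rm.T@(mid-M),"yaw rel mill",np.degrees(np.arctan2(-ax[0],ax[1])-a))
g=cv2.cvtColor(d["frame"],cv2.COLOR_RGB2GRAY).astype(float)
# brightness profile across the jaws' tops near their far ends, and along x through the post arm (z=67)
def prof(y,z,xs): 
    uv=np.array([proj(d,W(x,y,z)) for x in xs],np.float32); return cv2.remap(g.astype(np.float32),uv[None,:,0],uv[None,:,1],1)[0]
xs=np.arange(-.09,.06,.003)
for n,y,z in(("arm",-.10,.067),("jaws far",.035,.07)):
    p=prof(y,z,xs); print(n,[(round(float(x)*1000),int(v)) for x,v in zip(xs,p)])
for n in("top","wrist"):
    t=get_image(n); hit=[(k,onz(t,*cv2.minAreaRect(k)[0],.023)[:2]) for k in cv2.findContours(wood(t["frame"]),cv2.RETR_EXTERNAL,cv2.CHAIN_APPROX_NONE)[0] if cv2.contourArea(k)>150]
    print(n,[(int(cv2.contourArea(k)),p.round(3).tolist()) for k,p in hit if -.4<p[1]<-.15])
E
```

```text
time_s: 16.1
position: [0.4604, 0.051, 0.1746]
tool_rot: [[0.986, -0.125, 0.106], [-0.164, -0.756, 0.634], [0.001, -0.643, -0.766]]
ft_force: [-0.3, 0.8, 0.7]
grip_width: -0.0
px [389  52  16  63 489] mid [0.5604 0.2387] yaw -9.707543478224991 len 0.07940789354204561
block in mill [ 0.0238 -0.0128] yaw rel mill -0.1964440790533254
arm [(-90, 52), (-87, 50), (-84, 50), (-81, 53), (-78, 196), (-75, 199), (-72, 54), (-69, 47), (-66, 46), (-63, 49), (-60, 47), (-57, 47), (-54, 48), (-51, 49), (-48, 46), (-45, 47), (-42, 46), (-39, 49), (-36, 45), (-33, 47), (-30, 48), (-27, 49), (-24, 49), (-21, 56), (-18, 220), (-15, 228), (-12, 228), (-9, 230), (-6, 227), (-3, 229), (0, 230), (3, 134), (6, 48), (9, 49), (12, 47), (15, 49), (18, 50), (21, 50), (24, 46), (27, 47), (30, 46), (33, 43), (36, 42), (39, 41), (42, 43), (45, 43), (48, 39), (51, 40), (54, 42), (57, 39)]
jaws far [(-90, 58), (-87, 60), (-84, 59), (-81, 61), (-78, 64), (-75, 66), (-72, 61), (-69, 59), (-66, 60), (-63, 60), (-60, 61), (-57, 62), (-54, 60), (-51, 64), (-48, 61), (-45, 61), (-42, 62), (-39, 62), (-36, 61), (-33, 60), (-30, 61), (-27, 60), (-24, 62), (-21, 64), (-18, 59), (-15, 61), (-12, 62), (-9, 64), (-6, 67), (-3, 199), (0, 229), (3, 229), (6, 228), (9, 219), (12, 91), (15, 131), (18, 183), (21, 183), (24, 160), (27, 83), (30, 94), (33, 98), (36, 134), (39, 171), (42, 171), (45, 203), (48, 228), (51, 222), (54, 69), (57, 55)]
top [(337, [0.417, -0.25]), (428, [0.593, -0.297]), (323, [0.896, -0.222])]
wrist []
```

```bash
python3 -c "
from rig import *
print(close_job())"
```

```text
the job is handed in; nothing more can be done
None
```

I set the block core side up on the mill's stage, clamped it between the two jaws and handed the job in at about 16.5 s. I had used all 12 picture views before the final push, so the last checks below are from image measurements only.

**What I did:** I gripped the block with the tool leaning 40°, lifted it out of the tray and brought it into the vice low and from the front. I lowered it until it touched the stage and let go. Then I pushed the post with the shut fingers until the force rose to about 21 N with no further travel. Finally I backed the arm well clear.

**Last checks:**
- **Block position:** it measured x = 24 mm and y = −13 mm in the mill's frame, turned about 0.2° from the jaws' direction.
- **Jaw:** its arm's middle measured at about −8 mm, which gives a jaw_slide of about 0.050. That is close to the 0.0495 limit.
- **Offset:** the block also measured about 2 mm short of the 26 mm expected against the fixed jaw. The likely cause is a shared 2 mm calibration offset, which would make the true slide about 0.052. The rise in force at the end of the push also points to a firm clamp.
- **Slices:** both are still in the tray at their starting positions, to within 3 mm.
- **Contact:** the wrist force was near zero after backing off. The force readings gave no sign of the mill's head being bumped.

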